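Close up the cassette stove and set its cartridge

TASK

A gas cartridge has been laid in the table stove but the red cover over it still stands open. Without picking anything up, gently push the cover over with your fingertips until it is fully shut, then press the cartridge lever at the front of the stove all the way down, and take your hand away. Leave the gas knob off, keep the stove where it stands, and do not disturb the things around it.

Things in the scene. Friction and masses are not known exactly. Their poses are not given: they have to be found in the camera images.
- stove: White cassette gas stove, black front panel, loose on rubber feet, about 2.3 kg; 275 mm deep (x), 340 wide (y), top 72 mm above the table. Origin: underside centre; -x is the front (knob, lever), -y the side with the open cartridge bay (y -76 to -170 mm). The burner, centred at (0, 45) mm, carries a black pan support 186 mm across whose prongs end 100 mm above the table.
- cover (a joint): Hinge of the red metal cover of the cartridge bay, rad: 0 = fully shut (level over the bay), pi/2 = upright, 1.95 = open, leaning towards the burner. Hinge line along the stove's x, between burner and bay. Stiff: the cover stays at any angle where it is left, and 2 to 5 N near its free edge moves it.
- cover_hinge (a point): Middle of the cover's hinge line, fixed on the stove: 76 mm to the -y side of its centre, 74 mm above the table; axes parallel to the stove's. The cover is 268 mm long (along x) and 92 mm wide from hinge to free edge; shut, its flat top is 90 mm above the table.
- cover_top (a point): Point on the cover's outer red face, halfway along it, 55 mm from the hinge line; moves with the cover. Its axes: x along the hinge, -y towards the free edge, z out of the outer face (up when shut, towards the burner when upright). The face is flat from 18 to 71 mm from the hinge, 16 mm out of the hinge plane, and slopes back to both edges.
- set_lever (a joint): Cartridge-set lever, rad: 0 = up (cartridge free), 0.30 = all the way down (stop). It pivots inside the stove, 90 mm behind lever_tab, so that the tab sinks about 27 mm. It takes about 4 to 6 N at the tab, and stays where it is left.
- lever_tab (a point): Middle of the upper face of the lever's orange tab, which sticks out 29 mm from the black front of the stove, 30 mm to its -y side of centre. Tab 30 mm wide, 7 mm thick; the point is 20 mm out from the front panel, about 67 mm above the table when the lever is up and 40 mm when it is down. -x leads away from the stove.
- gas_knob (a joint): Black gas knob (44 mm across, sticking out 26 mm) at the right of the stove's front, 115 mm to its -y side of centre, 85 mm to the right of the lever and 42 mm above the table, rad: 0 = off.
- spare_cartridge: Loose bystander: blue gas cartridge standing upright, 67 mm across, 200 mm tall. Origin at the centre of its underside.
- cartridge_cap: Loose bystander: small red plastic cap, 44 mm across, 18 mm tall, lying in front of the stove near its right corner. Origin at its underside.
- cutting_board: Loose bystander: white cutting board 210 x 320 x 14 mm lying flat on the right. Origin at its underside centre.
- kitchen_knife: Loose bystander: kitchen knife, 290 mm long, lying on the cutting board. Origin under its middle.
- saucepan: Loose bystander: steel saucepan 170 mm across, 87 mm tall, black handle, standing on the left. Origin at its underside centre.
- steel_bowl: Loose bystander: steel bowl 170 mm across, 65 mm tall, on the right at the back. Origin at its underside centre.
- kitchen_timer: Loose bystander: white kitchen timer 70 mm wide, 62 mm tall, 22 mm thick, standing on the left. Origin at its underside centre.
- oil_bottle: Loose bystander: amber oil bottle 60 mm across, 190 mm tall, on the right at the back. Origin at its underside centre.

How it is judged:
On the way, in this order (a step that is already met when the one before it is completed fails the run):
1. the cover is pushed over and fully shut while the lever is still up (value of joint cover below 0.05 rad and value of joint set_lever below 0.12 rad), for 0.2 s.
2. the cartridge lever is all the way down, with the cover shut (value of joint set_lever above 0.27 rad and value of joint cover below 0.05 rad), for 0.2 s.
At the end, for the whole second after the job is handed in: The cover is shut (within 0.05 rad, about 4 mm at its edge), the lever is down (0.27 rad or more of 0.30), the knob is within 0.2 rad of off, and the stove stands level, at rest and within 25 mm of where it was (all of step 2 and value of joint gas_knob between -0.2 and 0.2 rad and distance of stove from where it was at the start of the episode below 0.025 m and angle between stove's own z axis and vertical below 0.03 rad and linear speed of stove below 0.01 m/s and velocity of joint cover between -0.05 and 0.05 rad/s); the robot touches nothing.
It fails at once if the stove is lifted, tipped or shoved out of its place (25 mm) (distance of stove from where it was at the start of the episode above 0.025 m or angle between stove's own z axis and vertical above 0.08 rad).
It fails at once if the gas knob is turned from off (value of joint gas_knob above 0.2 rad or value of joint gas_knob below -0.2 rad).
It fails at once if a thing standing around the stove is disturbed (20 mm) (distance of any of spare_cartridge, cartridge_cap, cutting_board, kitchen_knife, saucepan, steel_bowl, kitchen_timer, oil_bottle from where it was at the start of the episode above 0.02 m).
It fails at once if the stove, its cover or its lever is squeezed or forced (over 60 N from the fingers) (contact force between the fingers and stove above 60 N).
It also fails if it takes over 48 s, if anything falls off the work surface, if the arm or the gripper's body presses on something with over 40 N, if the wrist force passes 120 N, or if a joint passes its speed limit or range.

ROBOT

A 7-joint arm with a two-finger parallel gripper is mounted at the origin on the work surface. World frame = base frame: x ahead of the robot, y to its left, z up, the work surface at z = 0. Lengths are in m, angles in rad, forces in N, time in s.
With the tool pointing down it reaches from about 0.425 to 0.8 m from the base axis. Payload 8.3 kg.
Tool frame: the origin (TCP) lies midway between the tips of the shut fingers; the grasp point (between the pads) lies 19 mm behind it (robot.grip_depth is the distance from the TCP to the grasp point, in m); z points along the fingers, y is the line along which they close (so a half turn about z gives the same grasp; the last joint's range is limited). The gripper opens to 85 mm and grips with 20 to 120 N. Pads are 22 mm wide; open, the fingers measure 114 mm over their backs; the gripper's body (76 mm by 85 mm) begins 54 mm behind the grasp point. The pads swing forward as they close: fully open they stand 13 mm farther back than shut.
Start: joints at [1.063, 0.383, 0.016, 1.37, -0.006, 1.388, -0.046], TCP at [0.269, -0.564, 0.231] pointing down, gripper open.
Joint ranges: [-2.95, 2.95], [-0.25, 2.06], [-1.52, 1.56], [0.18, 2.33], [-1.44, 4.58], [0.02, 2.06], [-3.01, 3.01]. Speed limits (rad/s): [2.39, 2.39, 3.01, 3.01, 3.14, 3.14, 3.14].

INTERFACE

Orientations are given as a unit quaternion [w, x, y, z].
In Python, from rig import robot, imaging gives the robot as it stands.
- The arm moves only by the tool arm_command, never from a script. Its argument "plan" is a list of rows, each a list of 2 entries, a list of its own where there are three numbers: the shift along the tool's x, y, z in cm, then the turn, a rotation vector about the tool's x, y, z in rad. In form: [[[dx, dy, dz], [wx, wy, wz]], ...]. A call has 1 to 8 rows; each row shifts and turns the commanded pose from where the row before left it, along the tool's axes as they then stand; what a row does not reach is not made up. A row lasts 1/8 s, in which the tool goes at most 62.5 mm and 10.7 degrees, less where a joint would pass 70% of its speed; a pose out of reach is approached as far as the arm can. A call is refused whole if a number of a shift passes 6.25 or a number of a turn 0.188, either way. A call with a gripper value outside its range is refused whole. "fingers" is the opening, from 0 (shut) to 1 (fully open), set as the call begins (left out, the last holds). The fingers move at their own pace and stop on an object; "squeeze" is the grip in N (left out, the last holds). Time passes only in rows, so rows that do not move let the fingers close. It gives the time, the measured TCP pose, the force, the opening and the grip force at its end, in the units of the state.
- robot.get_state(): the state, without advancing time (a new reading comes with each control period).
- imaging.read_camera(name): name is "scene" or "top" or "wrist"; returns the picture (420x560x3 uint8, blue, green, red); there is no depth.
- imaging.get_calibration(name): a dict with "fx", "fy", "cx", "cy" (pixels), "rvec" (rotation vector, rad) and "tvec" (3), from world to camera coordinates, as OpenCV has them. Camera axes: x right, y down, z forward; pixel columns grow to the right and rows downward; lengths in m; the calibration is good to about 2 mm. A picture is of the moment at which its call begins: read the wrist's pose just before it. get_calibration takes no time and is no camera call; for the wrist camera it gives the pose at the moment of the call.
- robot.close_job(): hands the job in; it is judged then, once.
The state is a dict: "time": time; "joint_pos": joint angles; "joint_vel": joint speeds; "joint_efforts": joint torques, N m; "tool_pos": TCP position; "eef_rot": TCP orientation; "wrist_force": force on the tool from outside, world axes, zero at the start; "wrist_torque": the same for the moment, N m; "opening": finger opening in m; "grip_force": force on a finger pad.
Only numpy, scipy, OpenCV 4.12 (cv2) and the standard library are available. Lean on these libraries where they do the work, as an engineer would, in place of code of your own. Each camera call takes 0.05 s, during which the arm holds its last target. There are 200 camera calls.

## Working session

There is one attempt and no reset: what is moved stays moved. The work goes in short steps, Python scripts to look and compute and a tool call to move; the robot and the scene stay as the last step left them, time stands still between calls to the robot, and variables do not carry over. Pictures are saved under pics/ and viewed, at most 10 in all, crops included, and the job is handed in when it is done.

Besides the shell and the picture viewer there is one more tool, called after "Request:" in YAML: its name, and indented under it one key for each argument. arm_command: Moves the arm, as the interface text tells. Its arguments: {"type":"object","properties":{"plan":{"type":"array"},"fingers":{"type":"number"},"squeeze":{"type":"number"}},"required":["plan"]}

```bash
mkdir -p pics
python3 - <<'E'
from rig import robot, imaging
import cv2
s=robot.get_state(); print({k:s[k] for k in('time','tool_pos','eef_rot','opening')})
for n in('scene','top'):
    im=imaging.read_camera(n); cv2.imwrite(f'pics/{n}0.png',cv2.resize(im,(800,600),interpolation=cv2.INTER_CUBIC)); cv2.imwrite(f'pics/{n}0raw.png',im)
    print(n,imaging.get_calibration(n))
E
```

```text
{'time': 0.0, 'tool_pos': array([ 0.2687474 , -0.56373763,  0.23028925]), 'eef_rot': array([-9.29288956e-04,  9.75367682e-01,  2.20583250e-01, -2.27229046e-04]), 'opening': 0.08495900697560926}
scene {'fx': 413.24330809578436, 'fy': 413.24330809578436, 'cx': 274.9163509621504, 'cy': 209.942453575878, 'rvec': array([ 2.23804594,  1.38477098, -0.42503514]), 'tvec': array([-0.28173214, -0.33889977,  1.57622624])}
top {'fx': 407.1478156870705, 'fy': 407.1478156870705, 'cx': 286.5786413227247, 'cy': 201.8224572257116, 'rvec': array([ 2.11400182, -2.14833025,  0.20257237]), 'tvec': array([0.04320392, 0.55733804, 1.29492467])}
```

View pics/scene0.png

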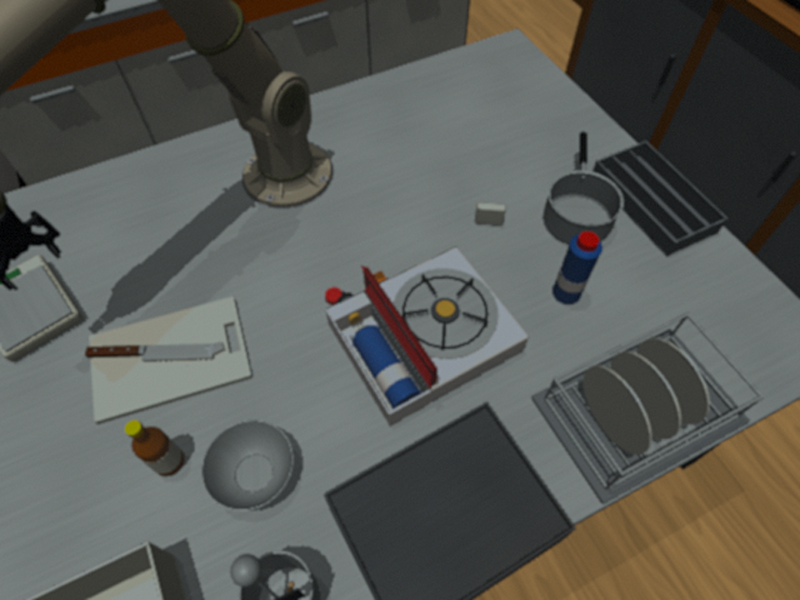

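View pics/top0.png

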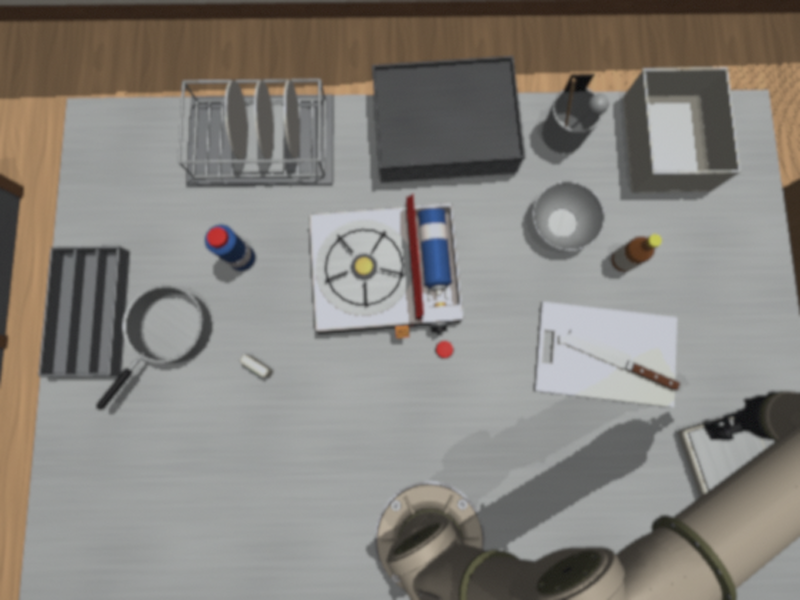

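The scene shows the stove at about (430,330) with its red cover leaning towards the burner. In the top view the stove spans about (309,206)–(461,331), with the tab at (402,332), the knob at (438,328) and the cap at (445,350). I'll enlarge the stove in both views.

Run:
```python
import cv2,numpy as np
a=cv2.imread('pics/top0raw.png')[130:260,205:335]; b=cv2.imread('pics/scene0raw.png')[165:300,220:380]
cv2.imwrite('pics/topc.png',cv2.resize(a,None,fx=4.6,fy=4.6,interpolation=cv2.INTER_CUBIC))
cv2.imwrite('pics/scenec.png',cv2.resize(b,None,fx=4.4,fy=4.4,interpolation=cv2.INTER_CUBIC))
```

```text
(no output)
```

View pics/topc.png

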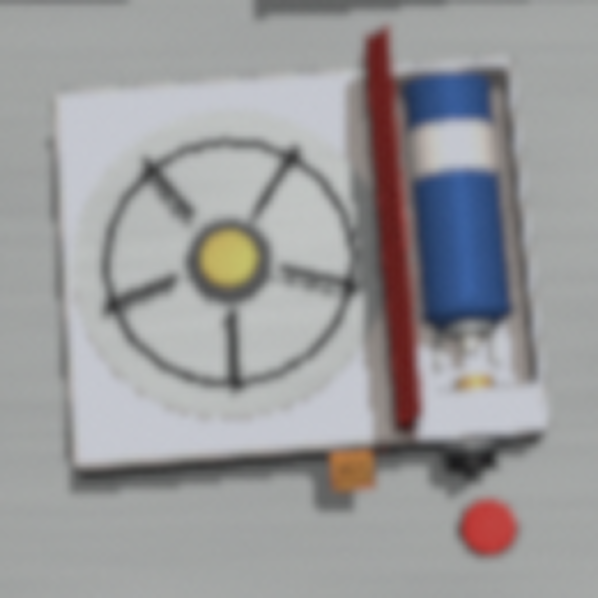

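View pics/scenec.png

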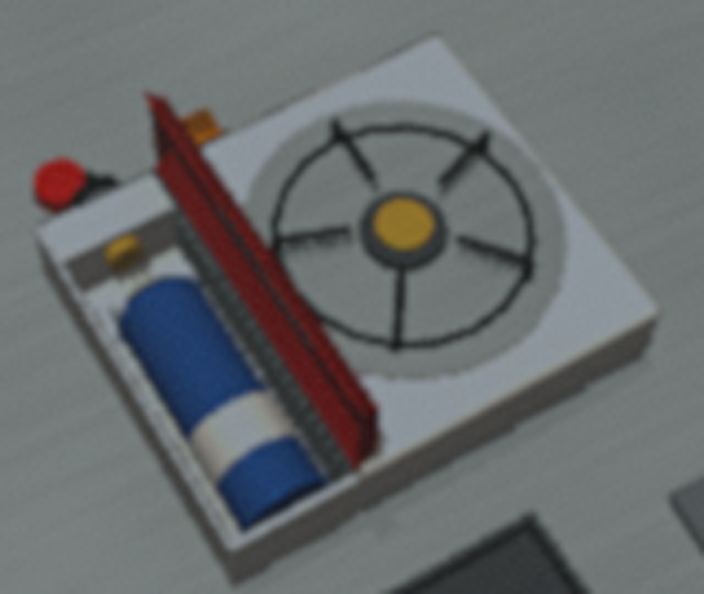

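The top crop shows stove corners at BL(57,95), FL(75,467), FR(548,432), BR(507,58), with the tab at about (352,470) and the cap at (488,527). The scene crop shows corners FR(40,232), BR(233,548), BL(657,313), FL(438,38).

```bash
cat > h.py <<'E'
import numpy as np,cv2
from rig import robot, imaging
def proj(n,P):
    c=imaging.get_calibration(n); K=np.array([[c['fx'],0,c['cx']],[0,c['fy'],c['cy']],[0,0,1]])
    return cv2.projectPoints(np.float64(P),c['rvec'],c['tvec'],K,None)[0][:,0]
def ray(n,uv,z):
    c=imaging.get_calibration(n); R=cv2.Rodrigues(c['rvec'])[0]
    d=R.T@np.array([(uv[0]-c['cx'])/c['fx'],(uv[1]-c['cy'])/c['fy'],1]); o=-R.T@c['tvec']
    return o+d*(z-o[2])/d[2]
E
python3 - <<'E'
from h import *
from scipy.optimize import least_squares
T=(np.array([[57,95],[75,467],[548,432],[507,58]])+.5)/4.6-.5+[205,130]
S=(np.array([[657,313],[438,38],[40,232],[233,548]])+.5)/4.4-.5+[220,165]
C=np.array([[.1375,.17],[-.1375,.17],[-.1375,-.17],[.1375,-.17]])
def W(p,L,z):
    c,s=np.cos(p[2]),np.sin(p[2]); L=np.atleast_2d(L); q=L@np.array([[c,s],[-s,c]])+p[:2]
    return np.c_[q,np.broadcast_to(z,len(q))]
f=lambda p:np.r_[proj('top',W(p,C,p[3]))-T,proj('scene',W(p,C,p[3]))-S].ravel()
r=least_squares(f,[.55,0,0,.072],loss='soft_l1'); p=r.x; print(p,r.fun.round(1))
t=(np.array([352,470])+.5)/4.6-.5+[205,130]
print('tab px',ray('top',t,.067),'model',W(p,[-.1575,-.03],.067))
print('cap',ray('top',(np.array([488,527])+.5)/4.6-.5+[205,130],.018))
print('knob',W(p,[-.15,-.115],.042))
print('hinge',W(p,[0,-.076],.074),'edge open',W(p,[0,-.076+.034],.16), 'ends',W(p,[[.134,-.042],[-.134,-.042]],.16),proj('top',W(p,[[.134,-.042],[-.134,-.042]],.16)),proj('scene',W(p,[[.134,-.042],[-.134,-.042]],.16)))
# alt: cover edge in crops
print('spare',ray('top',np.array([217,237])*.7,.2))
E
```

```text
[0.60877696 0.09241412 0.06775688 0.06012814] [-2.   0.3 -1.4  1.   0.4 -0.2  1.1  0.4  2.1  0.1  0.7 -0.4 -1.5  0.4
 -0.7  1.7]
tab px [0.45717525 0.05358536 0.067     ] model [[0.45366951 0.05181941 0.067     ]]
cap [ 0.41957209 -0.04385361  0.018     ]
knob [[ 0.46690723 -0.03247776  0.042     ]]
hinge [[0.61392254 0.01658851 0.074     ]] edge open [[0.61162057 0.05051049 0.16      ]] ends [[0.74531309 0.05958297 0.16      ]
 [0.47792805 0.04143802 0.16      ]] [[277.71829096 136.57417443]
 [284.9105228  221.5174117 ]] [[312.45234384 252.22380764]
 [262.83301267 181.96342201]]
spare [0.64525792 0.4339646  0.2       ]
```

```bash
cat >> h.py <<'E'
T=(np.array([[57,95],[75,467],[548,432],[507,58]])+.5)/4.6-.5+[205,130]
S=(np.array([[657,313],[438,38],[40,232],[233,548]])+.5)/4.4-.5+[220,165]
C=np.array([[.1375,.17],[-.1375,.17],[-.1375,-.17],[.1375,-.17]])
def W(p,L,z):
    c,s=np.cos(p[2]),np.sin(p[2]); L=np.atleast_2d(L); q=L@np.array([[c,s],[-s,c]])+p[:2]
    return np.c_[q,np.broadcast_to(z,len(q))]
E
python3 - <<'E'
from h import *
from scipy.optimize import least_squares
for zf in(.072,.066):
    f=lambda p:np.r_[proj('top',W(p,C,zf))-T,proj('scene',W(p,C,zf))-S].ravel()
    r=least_squares(f,[.55,0,0],loss='soft_l1'); p=r.x; print(zf,p,r.fun.round(1))
    for a in(1.95,1.8,1.7,1.6):
        E=[[x,-.076-.092*np.cos(a)] for x in(.134,-.134)]; z=.074+.092*np.sin(a)
        print(a,proj('top',W(p,E,z)).round(0).tolist(),proj('scene',W(p,E,z)).round(0).tolist())
    print('tab',W(p,[-.1575,-.03],.067),'H',W(p,[0,-.076],.074))
print('want top 287,137 / 293.5,223; scene 305,258 / 254,186')
E
```

```text
0.072 [0.60936181 0.09001373 0.06746259] [-1.9 -1.  -1.2  0.4  1.5 -0.8  2.1 -0.9  2.3 -1.3  0.4 -2.3 -2.6 -1.2
 -1.5  0.6]
1.95 [[278.0, 136.0], [286.0, 221.0]] [[312.0, 253.0], [262.0, 182.0]]
1.8 [[283.0, 136.0], [290.0, 221.0]] [[308.0, 254.0], [258.0, 184.0]]
1.7 [[286.0, 135.0], [293.0, 220.0]] [[305.0, 256.0], [255.0, 184.0]]
1.6 [[289.0, 135.0], [296.0, 220.0]] [[302.0, 257.0], [253.0, 186.0]]
tab [[0.45424242 0.04946467 0.067     ]] H [[0.61448508 0.01418661 0.074     ]]
0.066 [0.60917977 0.09120819 0.06718873] [-1.9 -0.4 -1.3  0.6  0.9 -0.5  1.6 -0.3  2.2 -0.5  0.6 -1.3 -2.  -0.4
 -1.1  1.2]
1.95 [[278.0, 137.0], [285.0, 221.0]] [[312.0, 253.0], [263.0, 182.0]]
1.8 [[282.0, 136.0], [290.0, 221.0]] [[308.0, 254.0], [259.0, 183.0]]
1.7 [[285.0, 135.0], [293.0, 221.0]] [[305.0, 255.0], [256.0, 184.0]]
1.6 [[288.0, 135.0], [296.0, 220.0]] [[302.0, 257.0], [253.0, 185.0]]
tab [[0.45404929 0.05070161 0.067     ]] H [[0.61428227 0.01537966 0.074     ]]
want top 287,137 / 293.5,223; scene 305,258 / 254,186
```

The cover stands at about 1.7 rad. The stove is at (0.609, 0.091) with yaw 0.067. First I turn the tool into line with the stove, then travel high.

Request:
arm_command:
  plan:
    - [[0,0,-1.5],[0,0,0.188]]
    - [[0,0,-1.5],[0,0,0.188]]
    - [[2.7,-4.5,0],[0,0,0]]
    - [[2.7,-4.5,0],[0,0,0]]
    - [[2.7,-4.5,0],[0,0,0]]
    - [[2.7,-4.5,0],[0,0,0]]
    - [[2.7,-4.5,0],[0,0,0]]
    - [[2.7,-4.5,0],[0,0,0]]
  fingers: 0
  squeeze: 20

```text
time: 1.1
tool_pos: [0.412, -0.2818, 0.261]
eef_rot: [-0.0, 0.999, 0.035, -0.0]
wrist_force: [-0.2, -0.5, -0.4]
opening: 0.0
grip_force: 0.0
```

Request:
arm_command:
  plan:
    - [[3.0,-5.0,0],[0,0,0]]
    - [[3.0,-5.0,0],[0,0,0]]
    - [[3.0,-5.0,0],[0,0,0]]
    - [[3.0,-5.0,0],[0,0,0]]
    - [[3.0,-5.0,0],[0,0,0]]
    - [[3.0,-5.0,0],[0,0,0]]
    - [[3.0,-5.0,0],[0,0,0]]
    - [[0,0,0],[0,0,0]]

```text
time: 2.1
tool_pos: [0.5966, 0.0866, 0.2599]
eef_rot: [-0.002, 0.999, 0.039, -0.001]
wrist_force: [-0.5, -0.5, 1.0]
opening: 0.0002
grip_force: 0.0
```

Request:
arm_command:
  plan:
    - [[0.5,-0.3,3],[0,0,0]]
    - [[0.5,0,3.5],[0,0,0]]
    - [[0,0,3.5],[0,0,0]]
    - [[0,0,2.7],[0,0,0]]
    - [[0,0,0],[0,0,0]]
    - [[0,0,0],[0,0,0]]

```text
time: 2.85
tool_pos: [0.6071, 0.0836, 0.1356]
eef_rot: [-0.0, 0.999, 0.035, 0.001]
wrist_force: [-0.2, -0.1, -0.1]
opening: 0.0
grip_force: 0.0
```

Run:
```python
from h import *
im=imaging.read_camera('scene')[120:300,200:440]
cv2.imwrite('pics/s1.png',cv2.resize(im,None,fx=3.3,fy=3.3,interpolation=cv2.INTER_CUBIC))
```

```text
(no output)
```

View pics/s1.png

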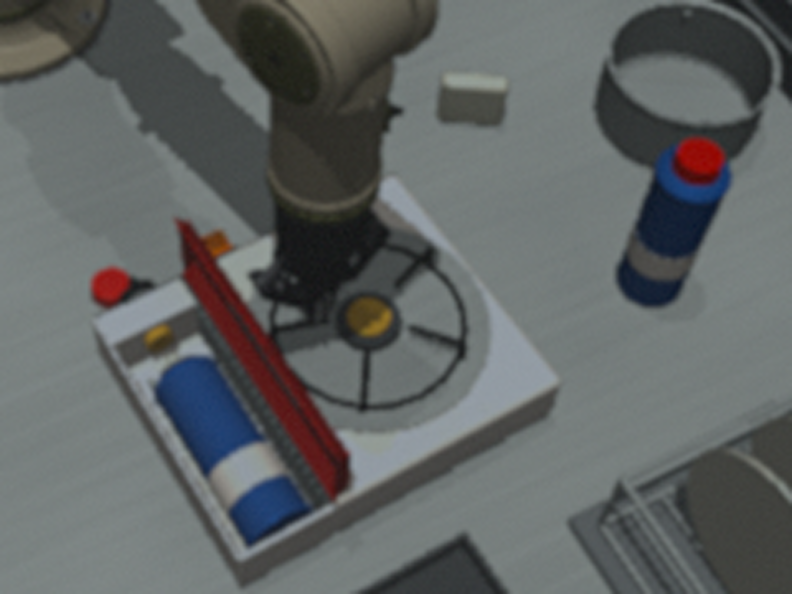

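The fingertips (crop ~(300,300)) stand on the burner side of the upright cover, clear of the pan support. Now I push.

Request:
arm_command:
  plan:
    - [[0,0.8,0],[0,0,0]]
    - [[0,0.8,0],[0,0,0]]
    - [[0,0.6,0],[0,0,0]]
    - [[0,0.6,0],[0,0,0]]
    - [[0,0.6,0],[0,0,0]]
    - [[0,0.6,0],[0,0,0]]
    - [[0,0.6,0],[0,0,0]]
    - [[0,0.6,0],[0,0,0]]

```text
time: 3.9
tool_pos: [0.6104, 0.0326, 0.1348]
eef_rot: [-0.0, 0.999, 0.035, 0.0]
wrist_force: [-0.3, 3.0, 3.5]
opening: -0.0001
grip_force: 1.8
```

Request:
arm_command:
  plan:
    - [[0,0.75,0],[0,0,0]]
    - [[0,0.75,0.05],[0,0,0]]
    - [[0,0.7,0.15],[0,0,0]]
    - [[0,0.6,0.2],[0,0,0]]
    - [[0,0.6,0.3],[0,0,0]]
    - [[0,0.5,0.3],[0,0,0]]
    - [[0,0.45,0.4],[0,0,0]]
    - [[0,0.45,0.4],[0,0,0]]

```text
time: 4.9
tool_pos: [0.6137, -0.0167, 0.1163]
eef_rot: [0.0, 0.999, 0.035, 0.0]
wrist_force: [-0.3, -0.6, 3.4]
opening: -0.0002
grip_force: 1.5
```

Request:
arm_command:
  plan:
    - [[0,0.3,0.4],[0,0,0]]
    - [[0,0.3,0.4],[0,0,0]]
    - [[0,0.3,0.4],[0,0,0]]
    - [[0,0.2,0.4],[0,0,0]]
    - [[0,0.2,0.4],[0,0,0]]
    - [[0,0,0.3],[0,0,0]]
    - [[0,0,0.2],[0,0,0]]
    - [[0,0,0.0],[0,0,0]]

```text
time: 5.9
tool_pos: [0.614, -0.0282, 0.0909]
eef_rot: [-0.0, 0.999, 0.035, -0.0]
wrist_force: [0.2, -0.3, -1.1]
opening: 0.0
grip_force: 0.0
```

Request:
arm_command:
  plan:
    - [[0,0,0.1],[0,0,0]]
    - [[0,0,0.1],[0,0,0]]
    - [[0,0,0.1],[0,0,0]]
    - [[0,0,0],[0,0,0]]

```text
time: 6.4
tool_pos: [0.6142, -0.0284, 0.0901]
eef_rot: [0.0, 0.999, 0.035, 0.0]
wrist_force: [-8.3, -0.7, 14.8]
opening: -0.0002
grip_force: 7.6
```

Request:
arm_command:
  plan:
    - [[0,0,-2],[0,0,0]]
    - [[0,0,-3],[0,0,0]]
    - [[-3.1,-1.8,-1.5],[0,0,0]]
    - [[-3.1,-1.8,0],[0,0,0]]
    - [[-3.1,-1.8,0],[0,0,0]]
    - [[-3.1,-1.8,0],[0,0,0]]
    - [[-3.1,-1.8,0],[0,0,0]]
    - [[0,0,0],[0,0,0]]

```text
time: 7.4
tool_pos: [0.4517, 0.0518, 0.1534]
eef_rot: [0.0, 0.999, 0.037, -0.0]
wrist_force: [-0.2, -0.3, 1.0]
opening: -0.0001
grip_force: 0.0
```

Run:
```python
from h import *
s=robot.get_state(); print(s['tool_pos'],s['joint_pos'])
a=cv2.resize(imaging.read_camera('scene')[140:300,200:400],None,fx=2.3,fy=2.3,interpolation=cv2.INTER_CUBIC)
b=cv2.resize(imaging.read_camera('top')[130:290,195:345],None,fx=2.3,fy=2.3,interpolation=cv2.INTER_CUBIC)
cv2.imwrite('pics/s2.png',np.hstack([a[:, :455],b]))
```

```text
[0.45166023 0.05181657 0.15339707] [ 0.25168706  0.10130497 -0.46019385  1.90908219  0.04980215  1.14251354
 -1.72487665]
```

View pics/s2.png

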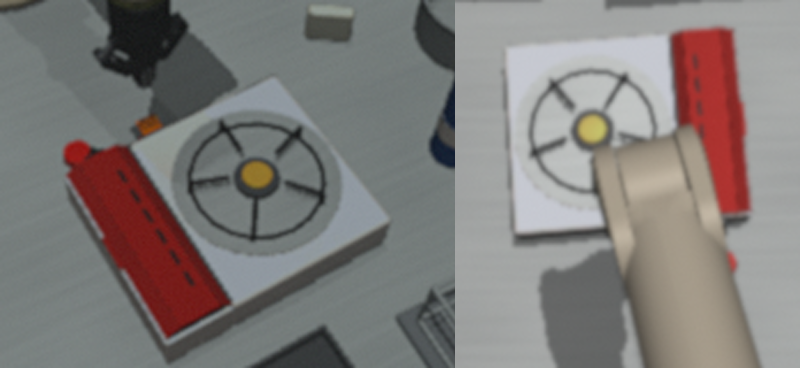

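The cover is flat shut (left panel, red slab around (145,240)) and the fingertips hang above the orange tab at (148,126). Next I descend on the tab.

Request:
arm_command:
  plan:
    - [[0,0,3],[0,0,0]]
    - [[0,0,3],[0,0,0]]
    - [[0,0,1.2],[0,0,0]]
    - [[0,0,0.7],[0,0,0]]
    - [[0,0,0.5],[0,0,0]]
    - [[0,0,0.5],[0,0,0]]
    - [[0,0,0],[0,0,0]]

```text
time: 8.38
tool_pos: [0.4539, 0.0503, 0.0646]
eef_rot: [-0.0, 0.999, 0.035, 0.0]
wrist_force: [-0.4, -0.4, -0.3]
opening: -0.0002
grip_force: 0.0
```

Request:
arm_command:
  plan:
    - [[0,0,0.4],[0,0,0]]
    - [[0,0,0.4],[0,0,0]]
    - [[0,0,0.3],[0,0,0]]
    - [[0,0,0],[0,0,0]]

```text
time: 8.88
tool_pos: [0.4535, 0.0503, 0.053]
eef_rot: [-0.0, 0.999, 0.035, -0.0]
wrist_force: [-0.2, 0.5, 0.4]
opening: -0.0002
grip_force: 0.0
```

Request:
arm_command:
  plan:
    - [[0,0,0.3],[0,0,0]]
    - [[0,0,0.3],[0,0,0]]

```text
time: 9.12
tool_pos: [0.4538, 0.0503, 0.0474]
eef_rot: [-0.0, 0.999, 0.035, 0.0]
wrist_force: [-0.7, 0.4, 3.9]
opening: -0.0002
grip_force: 2.0
```

Run:
```python
from h import *
print(robot.get_state()['tool_pos'])
a=cv2.resize(imaging.read_camera('scene')[150:230,210:310],None,fx=4.5,fy=4.5,interpolation=cv2.INTER_CUBIC)
b=cv2.resize(imaging.read_camera('wrist'),(480,360)); 
cv2.imwrite('pics/s3.png',np.hstack([a[:360,:320],b]))
```

```text
[0.4538371  0.05027321 0.04736831]
```

View pics/s3.png

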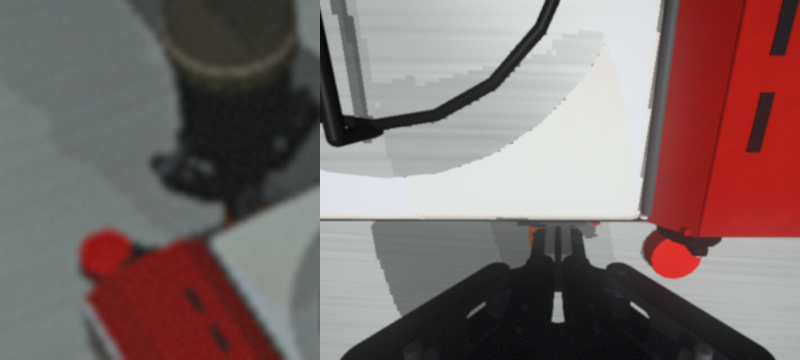

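The wrist view shows the shut fingers on the orange tab ((530,235) to (597,228)), and the force is 3.9 N while moving, so the tab is sinking. I continue to the stop.

Request:
arm_command:
  plan:
    - [[0,0,0.3],[0,0,0]]
    - [[0,0,0.2],[0,0,0]]
    - [[0,0,0.2],[0,0,0]]
    - [[0,0,0.1],[0,0,0]]

```text
time: 9.72
tool_pos: [0.4544, 0.0503, 0.0407]
eef_rot: [0.0, 0.999, 0.035, 0.001]
wrist_force: [-8.1, -1.5, 26.9]
opening: -0.0001
grip_force: 13.9
```

Force jumped to 27 N at z ≈ 40.7 mm, so the lever is at its stop. I'll hold briefly, then retreat.

Request:
arm_command:
  plan:
    - [[0,0,0],[0,0,0]]
    - [[0,0,0],[0,0,0]]
    - [[0,0,-1],[0,0,0]]
    - [[0,0,-3],[0,0,0]]
    - [[0,0,-4],[0,0,0]]
    - [[0,0,-4],[0,0,0]]
    - [[0,0,-4],[0,0,0]]
    - [[0,0,0],[0,0,0]]

```text
time: 10.72
tool_pos: [0.4551, 0.0505, 0.2021]
eef_rot: [0.0, 0.999, 0.035, 0.003]
wrist_force: [-1.9, -0.1, -0.8]
opening: 0.0002
grip_force: 0.0
```

Run:
```python
from h import *
print(robot.get_state()['tool_pos'])
a=cv2.resize(imaging.read_camera('scene')[150:290,200:360],None,fx=2.5,fy=2.5,interpolation=cv2.INTER_CUBIC)
b=cv2.resize(imaging.read_camera('wrist')[:, 140:],(400,350)); 
cv2.imwrite('pics/s4.png',np.hstack([a,b]))
```

```text
[0.45506451 0.05051177 0.2021439 ]
```

View pics/s4.png

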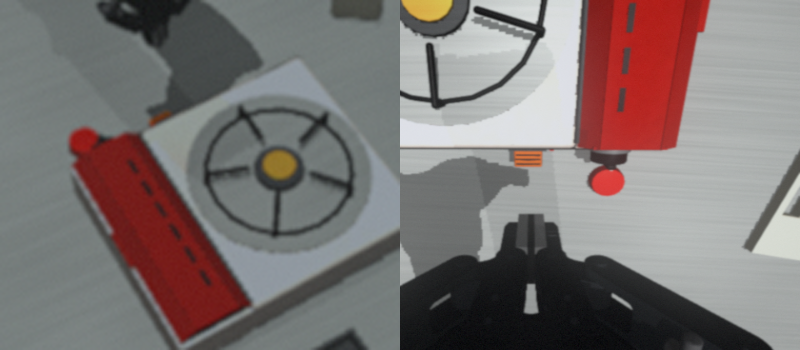

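The cover is flat shut, the tab sits low at the front (160,118 in the scene panel), and the hand is clear.

```bash
python3 -c "
from rig import robot
print(robot.close_job())"
```

```text
the job is handed in; nothing more can be done
None
```

I pushed the cover fully shut, pressed the cartridge lever down to its stop, backed the hand clear and handed the job in at about 11 s; the judging result was not shown.

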